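# Snap a roll of masking tape into the counter tape holder

## Robot

A 7-joint arm with a two-finger parallel gripper is mounted at the origin on the work surface. World frame = base frame: x ahead of the robot, y to its left, z up, the work surface at z = 0. Lengths are in m, angles in rad, forces in N, time in s.
With the tool pointing down it reaches from about 0.4 to 0.85 m from the base axis. Payload 10.4 kg.
Tool frame: the origin (TCP) lies at the very end of the fingers, on their centre line; the grasp point (between the pads) lies 19 mm behind it; x points along the fingers, z is the direction in which the jaws open and shut, and the axes are right-handed (so a half turn about x gives the same grasp; the last joint's range is limited). The gripper opens to 85 mm and grips with 20 to 120 N. Pads are 22 mm wide; open, the fingers measure 114 mm over their backs; the gripper's body (76 mm by 85 mm) begins 54 mm behind the grasp point. The pads swing forward as they close: fully open they stand 13 mm farther back than shut.
Start: joints at [-1.27, 0.332, -0.065, 1.46, 0.022, 1.35, -0.088], TCP at [0.199, 0.593, 0.231] pointing down, gripper open.
Joint ranges: [-2.6, 2.6], [-0.5, 2.12], [-1.47, 1.34], [0.16, 2.42], [-1.27, 4.41], [0.06, 2.06], [-2.6, 2.6]. Speed limits (rad/s): [2.22, 2.22, 2.79, 2.79, 3.14, 3.14, 3.14].

## Interface

Orientations are given as a unit quaternion [x, y, z, w].
In Python, from workcell import get_obs, camera, camera_info, hand_in gives the robot as it stands.
- The arm moves only by the tool move_arm, never from a script. Its argument "motion" is text: rows parted by semicolons, each of 4 numbers parted by spaces: the shift along the world's x, y, z in m, then the turn about the world's z in rad. In form: tx ty tz spin; .... A call has 1 to 10 rows; each row is the pose to reach, as a shift and turn from the pose commanded when the call began; what a row does not reach only later rows make up. A row lasts 1/8 s, in which the tool goes at most 62.5 mm and 10.7 degrees, less where a joint would pass 70% of its speed; a pose out of reach is approached as far as the arm can. A call with a gripper value outside its range is refused whole. "grip" is the opening, from 0 (shut) to 1 (fully open), set as the call begins (left out, the last holds). The fingers move at their own pace and stop on an object; "force" is the grip in N (left out, the last holds). Time passes only in rows, so rows that repeat a pose let the fingers close. It gives the time, the measured TCP pose, the force and the opening at its end, in the units of the state.
- get_obs(): the state, without advancing time (a new reading comes with each control period).
- camera(name): name is "side" or "top" or "wrist"; returns (picture, depth): 400x640x3 uint8, red, green, blue; 400x640 float32, m along the optical axis (not along the pixel's ray), 0 where there is no reading.
- camera_info(name): a dict with "camera_matrix" (3x3 intrinsics, pixels), "eye" and "attitude" of the camera in the world. Camera axes: x right, y up, looking along -z (the intrinsics and any distortion apply to the point x, -y, -z); pixel columns grow to the right and rows downward; lengths in m; the calibration is good to about 2 mm. The wrist camera is an equidistant fisheye: a pixel r from the principal point sees the ray r / f radians off the axis. A picture is of the moment at which its call begins: read the wrist's pose just before it. camera_info takes no time and is no camera call; for the wrist camera it gives the pose at the moment of the call.
- hand_in(): hands the job in, once; it reports no verdict.
The state is a dict: "clock": time; "joint_pos": joint angles; "joint_velocities": joint speeds; "tau": joint torques, N m; "position": TCP position; "ee_rot": TCP orientation; "ft_force": force on the tool from outside, world axes, zero at the start; "torque": the same for the moment, N m; "grip_width": opening from 0.0 (shut) to 1.0 (fully open).
Only numpy, scipy, OpenCV 4.12 (cv2) and the standard library are available. Lean on these libraries where they do the work, as an engineer would, in place of code of your own. Each camera call takes 0.05 s, during which the arm holds its last target.

## Task

Load the cream roll of masking tape into the empty tape holder on the packing counter: press it down between the two orange-tipped spring clips until both ends of its core have snapped in under the clips and it sits fully home, then let go. Leave the coral and the green roll lying in their cradles.

Things in the scene. Friction and masses are not known exactly. Their poses are not given: they have to be found in the camera images.
- tape_cream_center (a point): Cream roll, 52 mm diameter, 44 mm wide, on a white core 20 mm in diameter, 90 mm long, its ends chamfered (last 4 mm, to 5 mm diameter). 0.11 kg. Lies on its side in a fixed wooden cradle 48 x 36 x 12 mm, axis level, 32 mm above the table; grip it from above across its diameter. Point: its centre; y axis along the core (it may be turned about it).
- holder_seat (a point): Tape holder: fixed black base 150 x 136 x 10 mm, two V saddles, two sprung clips. Point: centre of the roll when home, 44 mm above the table; y along the core. V saddles hold the core 36 mm either side. Orange clip lips, 84 mm apart, 9 mm above the point, flare to 110 mm apart, 32 mm above it. Pressing the core straight down (about 10 N) spreads the clips 3 mm each; they spring back over it.
- tape_coral_center (a point): Coral red roll, same size and same kind of cradle as the cream roll. Point: its centre; y axis along its core. Not wanted: leave it alone.
- tape_green_center (a point): Green roll, same size and same kind of cradle as the cream roll. Point: its centre; y axis along its core. Not wanted: leave it alone.
There are look-alikes about, which are no part of the job. What is shaped like the part that bears tape_cream_center but black is not meant.

How it is judged:
At the end, for the whole second after the job is handed in: Released, the cream roll rests in the holder under both clips: its centre within 8 mm across and 6 mm along the core of the seat point, at most 5 mm above or 6 mm below it, its core within 0.15 rad of the holder's. The coral and green rolls never moved over 20 mm (x of tape_cream_center in the frame of holder_seat between -0.008 and 0.008 m and y of tape_cream_center in the frame of holder_seat between -0.006 and 0.006 m and z of tape_cream_center in the frame of holder_seat between -0.006 and 0.005 m and angle between the y axis of tape_cream_center and the y axis of holder_seat, either way round below 0.15 rad); the robot touches nothing.
It fails at once if the coral roll is moved more than 20 mm (distance of tape_coral_center from where it was at the start of the episode above 0.02 m).
It fails at once if the green roll is moved more than 20 mm (distance of tape_green_center from where it was at the start of the episode above 0.02 m).
It also fails if it takes over 37 s, if anything falls off the work surface, if the arm or the gripper's body presses on something with over 40 N, if the wrist force passes 120 N, or if a joint passes its speed limit or range.

## Working session

There is one attempt and no reset: what is moved stays moved. The work goes in short steps, Python scripts to look and compute and a tool call to move; the robot and the scene stay as the last step left them, time stands still between calls to the robot, and variables do not carry over. Pictures are saved under pics/ and viewed, and the job is handed in when it is done.

Besides the shell and the picture viewer there is one more tool, called as name(argument=value, ...) on one line, values as JSON. move_arm: Moves the arm, as the interface text tells. Its arguments: {"type":"object","properties":{"motion":{"type":"string"},"grip":{"type":"number"},"force":{"type":"number"}},"required":["motion"]}

```bash
mkdir -p pics; ls
cat > h.py <<'E'
import numpy as np,cv2
from workcell import *
E
python3 - <<'E'
from h import *
o=get_obs();print(o)
for n in("top","side"):
    print(n,camera_info(n))
    p,d=camera(n);cv2.imwrite(f"pics/{n}0.png",p[:,:,::-1]);np.savez(f"{n}0.npz",p=p,d=d)
E
```

```text
pics
{'clock': 0.0, 'joint_pos': array([-1.2696114 ,  0.3328823 , -0.06466981,  1.46095142,  0.02159012,
        1.34988928, -0.08847174]), 'joint_velocities': array([-0.00028813,  0.00075317,  0.00011914,  0.00076889,  0.00087567,
        0.00170749, -0.00024924]), 'tau': array([ 1.06199379e-03, -6.25455451e+01,  4.97650215e-02, -3.91600406e+01,
        1.61322945e-02,  1.01083054e-02, -2.22718739e-06]), 'position': array([0.19874748, 0.59216007, 0.23050451]), 'ee_rot': array([-0.41318932,  0.57444891,  0.41255903,  0.57365328]), 'ft_force': array([ 0.18641465,  0.68307847, -1.233461  ]), 'torque': array([ 0.00063087, -0.03552945,  0.0013327 ]), 'grip_width': 1.0027149241546944}
top {'camera_matrix': array([[408.49738582,   0.        , 312.26511494],
       [  0.        , 408.49738582, 200.44632119],
       [  0.        ,   0.        ,   1.        ]]), 'eye': array([ 0.42820205, -0.05345894,  1.06501387]), 'attitude': array([ 0.02503962, -0.02096731, -0.70262094,  0.71081446])}
side {'camera_matrix': array([[396.33041378,   0.        , 316.94816697],
       [  0.        , 396.33041378, 198.58998351],
       [  0.        ,   0.        ,   1.        ]]), 'eye': array([0.32292307, 0.41206804, 0.68135022]), 'attitude': array([-0.06127809,  0.31437087,  0.93267144, -0.16595161])}
```

View pics/top0.png

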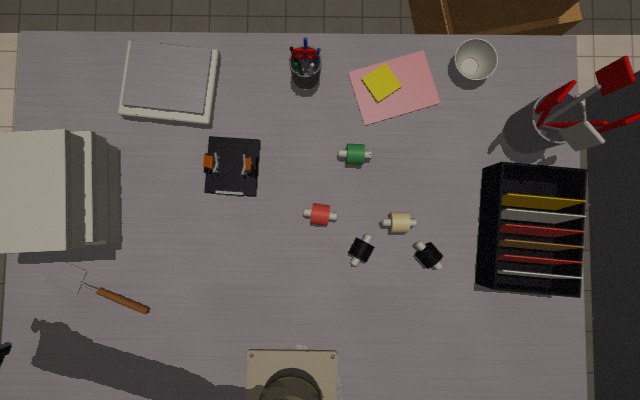

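View pics/side0.png

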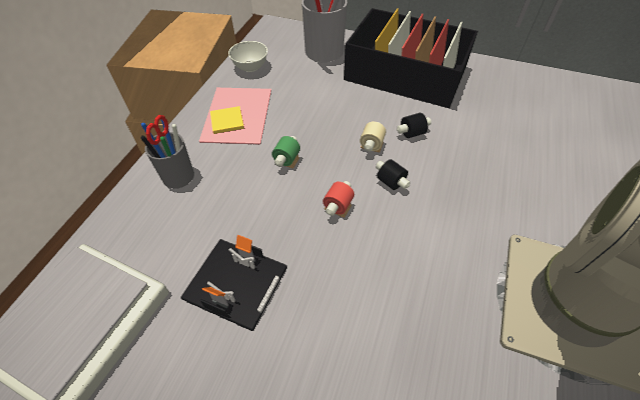

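The top view shows the cream roll at about (400,223), coral at (320,215), green at (355,154), black look-alikes at (362,250) and (429,255), and the holder at about (231,165). Only the roll at (400,223) is cream, so it fits the description. I'll enlarge it to confirm.

Run:
```python
import numpy as np,cv2
t=np.load("top0.npz")["p"][:,:,::-1];s=np.load("side0.npz")["p"][:,:,::-1]
a=cv2.resize(t[190:270,340:450],None,fx=7,fy=7,interpolation=cv2.INTER_CUBIC)
cv2.imwrite("pics/c_cream.png",a)
b=cv2.resize(t[125:205,190:280],None,fx=7,fy=7,interpolation=cv2.INTER_CUBIC)
cv2.imwrite("pics/c_hold.png",b)
cv2.imwrite("pics/c_hold_s.png",cv2.resize(s[225:335,170:300],None,fx=5,fy=5,interpolation=cv2.INTER_CUBIC))
```

```text
(no output)
```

View pics/c_cream.png

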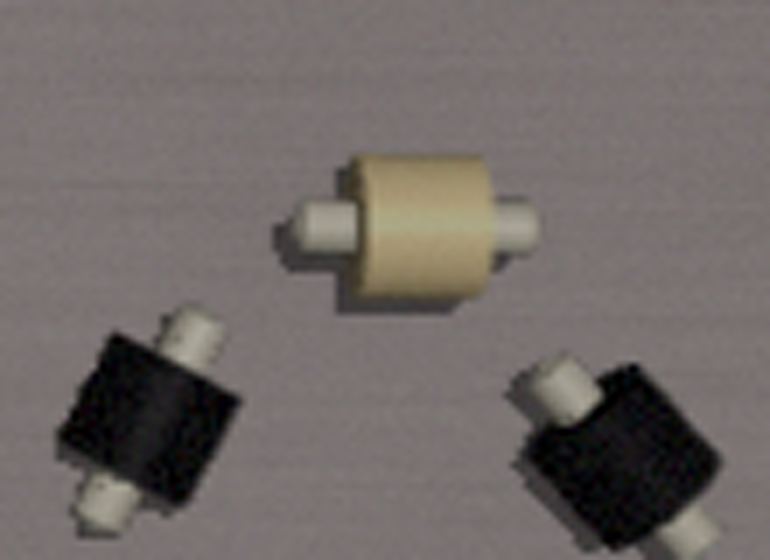

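View pics/c_hold.png

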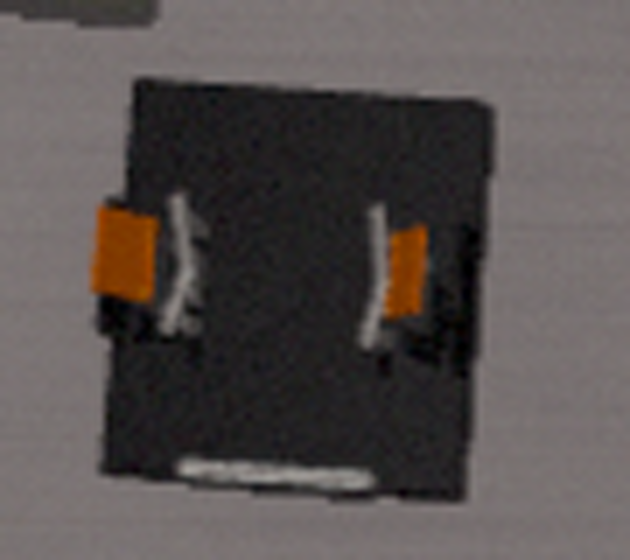

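View pics/c_hold_s.png

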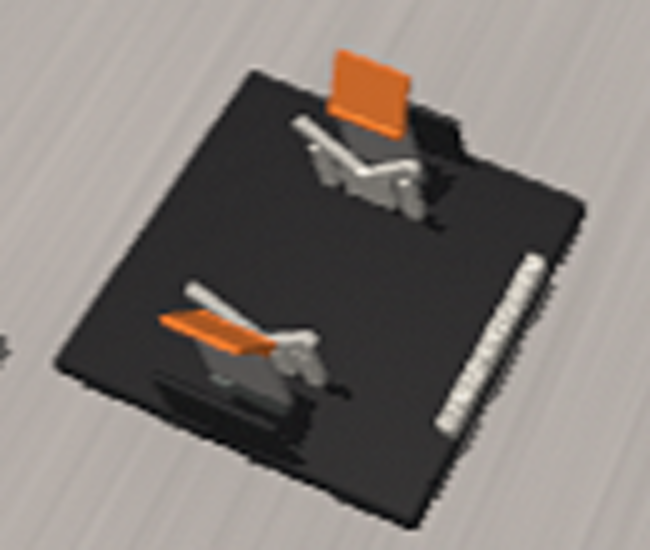

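The crop confirms the cream roll with a white core at top (400,223). The two black rolls are the look-alikes. The holder has orange lips at top (208,161) and (248,164), and saddles at (216,163) and (243,165). Next I'll measure.

```bash
cat >> h.py <<'E'
from scipy.spatial.transform import Rotation as R
def ray(n,u,v):
    i=camera_info(n);K=i["camera_matrix"];M=R.from_quat(i["attitude"]).as_matrix()
    u=np.asarray(u,float);v=np.asarray(v,float)
    d=np.stack([(u-K[0,2])/K[0,0],-(v-K[1,2])/K[1,1],-np.ones_like(u)],-1)@M.T
    return i["eye"],d
def atz(n,u,v,z):
    e,d=ray(n,u,v); return e+d*((z-e[2])/d[...,2])[...,None]
def bydepth(n,u,v,dep):
    e,d=ray(n,u,v); return e+d*dep[...,None]
E
python3 - <<'E'
from h import *
np.set_printoptions(precision=4,suppress=True)
# base corners top crop
c=np.array([[135,78],[493,102],[465,500],[102,472]])/7+[190-.43,125-.43]
P=atz("top",c[:,0],c[:,1],.010);print("base top",P,P.mean(0),np.linalg.norm(P-np.roll(P,-1,0),axis=1))
e=P[1]-P[0]+P[2]-P[3];print("y ang",np.arctan2(-e[1],-e[0])-np.pi/2, np.arctan2(e[1],e[0]))
c=np.array([[253,72],[585,205],[415,527],[57,365]])/5+[170-.4,225-.4]
P=atz("side",c[:,0],c[:,1],.010);print("base side",P,P.mean(0),np.linalg.norm(P-np.roll(P,-1,0),axis=1))
for n in("top","side"):
    z=np.load(n+"0.npz");p=z["p"];d=z["d"]
    h=cv2.cvtColor(p,cv2.COLOR_RGB2HSV)
    boxes={"top":((185,140,275,185),(378,205,415,240),(300,200,340,230),(335,140,375,170)),"side":((170,225,300,335),(350,115,395,160),(315,175,360,220),(265,130,310,170))}[n]
    for k,b in zip(("clip","cream","coral","green"),boxes):
        m=np.zeros(d.shape,bool);x0,y0,x1,y1=b
        hh=h[...,0].astype(int);ss=h[...,1]
        cond={"clip":(hh>4)&(hh<18)&(ss>150),"cream":(hh>12)&(hh<32)&(ss>60),"coral":((hh<6)|(hh>174))&(ss>120),"green":(hh>50)&(hh<90)&(ss>80)}[k]
        m[y0:y1,x0:x1]=cond[y0:y1,x0:x1]
        nn,l,st,ce=cv2.connectedComponentsWithStats(m.astype(np.uint8))
        for j in range(1,nn):
            if st[j,4]<15: continue
            v,u=np.where(l==j);Q=bydepth(n,u,v,d[v,u])
            print(n,k,st[j],ce[j],"med",np.median(Q,0),"p2",np.percentile(Q,3,axis=0),"p98",np.percentile(Q,97,axis=0))
E
```

```text
base top [[0.6637 0.2258 0.01  ]
 [0.656  0.0916 0.01  ]
 [0.5068 0.099  0.01  ]
 [0.5157 0.2339 0.01  ]] [0.5856 0.1626 0.01  ] [0.1344 0.1494 0.1352 0.1482]
y ang -0.06140102100136424 -1.6321973477962608
base side [[0.6529 0.0939 0.01  ]
 [0.5061 0.1028 0.01  ]
 [0.5126 0.2353 0.01  ]
 [0.6593 0.227  0.01  ]] [0.5827 0.1647 0.01  ] [0.1471 0.1327 0.1469 0.1333]
top clip [203 154  10  14 111] [207.3423 161.018 ] med [0.588  0.2135 0.0642] p2 [0.5741 0.2061 0.0337] p98 [0.6027 0.2251 0.0757]
top clip [245 157   6  14  64] [247.6562 163.5   ] med [0.5831 0.1126 0.0678] p2 [0.5685 0.1061 0.0479] p98 [0.5978 0.1217 0.0777]
top cream [389 212  21  21 374] [399.3476 221.885 ] med [ 0.4409 -0.2637  0.0512] p2 [ 0.4185 -0.2862  0.0292] p98 [ 0.4684 -0.2442  0.0585]
top coral [311 203  19  22 358] [319.8799 213.9078] med [ 0.4606 -0.0667  0.0524] p2 [ 0.4384 -0.0867  0.0382] p98 [ 0.4858 -0.0467  0.0585]
top green [346 144  19  20 353] [354.9433 153.6232] med [ 0.6115 -0.1525  0.0531] p2 [ 0.5917 -0.1733  0.0362] p98 [ 0.6384 -0.1325  0.0592]
side clip [235 235  17  18 205] [243.3805 243.6   ] med [0.5814 0.1143 0.0652] p2 [0.568  0.1065 0.0537] p98 [0.5956 0.1216 0.0761]
side clip [202 287  23   9 110] [213.1545 291.0364] med [0.5863 0.2146 0.067 ] p2 [0.5732 0.2061 0.0536] p98 [0.6024 0.2211 0.0769]
side cream [360 122  26  30 482] [373.3651 135.0934] med [ 0.4378 -0.2532  0.0496] p2 [ 0.4195 -0.2862  0.0043] p98 [ 0.4647 -0.2432  0.0588]
side coral [323 182  31  32 597] [339.1759 196.0486] med [ 0.4554 -0.0574  0.052 ] p2 [ 0.4364 -0.0865  0.0209] p98 [ 0.4828 -0.0424  0.0589]
side green [273 136  27  30 478] [286.6946 149.0921] med [ 0.6068 -0.144   0.0512] p2 [ 0.5911 -0.1737  0.0182] p98 [ 0.634  -0.1307  0.0588]
```

Run:
```python
from h import *
from scipy.optimize import least_squares
np.set_printoptions(precision=4,suppress=True)
c=np.array([[290,226],[541,227],[360,155],[490,157],[490,297],[355,297]])/7+[340-.43,190-.43]
P=atz("top",c[:2,0],c[:2,1],.032);print(P,P.mean(0),P[0]-P[1])
o=get_obs();M=R.from_quat(o["ee_rot"]).as_matrix();print("tool\n",M,"jaw yaw",np.arctan2(M[1,2],M[0,2]),o["position"])
for n,b in(("top",(375,205,425,242)),("side",(345,110,400,165))):
    z=np.load(n+"0.npz");p=z["p"];d=z["d"];x0,y0,x1,y1=b
    h=cv2.cvtColor(p,cv2.COLOR_RGB2HSV);hh=h[...,0].astype(int)
    m=np.zeros(d.shape,bool);m[y0:y1,x0:x1]=((hh>12)&(hh<32)&(h[...,1]>60))[y0:y1,x0:x1]
    v,u=np.where(m);Q=bydepth(n,u,v,d[v,u]);Q=Q[(Q[:,2]>.03)]
    f=lambda q:np.hypot((Q[:,0]-q[0])*np.cos(q[1])+(Q[:,1]+.265)*np.sin(q[1]),Q[:,2]-.032)-.026
    r=least_squares(f,[.44,0],loss="soft_l1",f_scale=.001);print(n,r.x,np.median(abs(r.fun)))
```

```text
[[ 0.4433 -0.2212  0.032 ]
 [ 0.444  -0.3115  0.032 ]] [ 0.4437 -0.2663  0.032 ] [-0.0007  0.0903  0.    ]
tool
 [[-0.0003 -0.948   0.3181]
 [-0.0012  0.3181  0.948 ]
 [-1.     -0.0001 -0.0013]] jaw yaw 1.247024759626718 [0.1988 0.5922 0.2306]
top [0.4435 0.0057] 0.0012768334703960205
side [0.4445 0.0291] 0.0009592570639424189
```

move_arm(motion="0.031 -0.049 0 -0.08; 0.063 -0.098 0 -0.16; 0.094 -0.147 0 -0.24; 0.125 -0.195 0 -0.32; 0.156 -0.244 0 -0.4; 0.188 -0.293 0 -0.48; 0.219 -0.342 0 -0.56; 0.25 -0.39 0 -0.64; 0.25 -0.45 0 -0.72; 0.25 -0.51 0 -0.8", grip=1, force=60)

```text
clock: 1.35
position: [0.4486, 0.0805, 0.231]
ee_rot: [-0.156, 0.69, 0.156, 0.69]
ft_force: [1.6, 0.5, -0.2]
grip_width: 0.998
```

move_arm(motion="0 -0.06 0 -0.075; 0 -0.12 -0.02 -0.15; -0.002 -0.18 -0.04 -0.225; -0.003 -0.24 -0.06 -0.3; -0.004 -0.3 -0.08 -0.375; -0.005 -0.348 -0.1 -0.44; -0.005 -0.348 -0.1 -0.44; -0.005 -0.348 -0.1 -0.44")

```text
clock: 2.35
position: [0.4437, -0.265, 0.1311]
ee_rot: [-0.002, 0.707, 0.003, 0.707]
ft_force: [-0.1, -0.4, -0.5]
grip_width: 0.994
```

Run:
```python
from h import *
np.set_printoptions(precision=4,suppress=True)
o=get_obs();M=R.from_quat(o["ee_rot"]).as_matrix();print(o["position"],np.arctan2(M[1,2],M[0,2]),o["clock"],o["joint_pos"])
i=camera_info("wrist");p,d=camera("wrist");print(i)
cv2.imwrite("pics/w1.png",p[:,:,::-1])
```

```text
[ 0.4437 -0.265   0.1311] 0.00727351110116056 2.35 [-0.2781  0.2208  0.8206  1.9038 -0.1812  1.0935  0.6216]
{'camera_matrix': array([[309.7069,   0.    , 321.1014],
       [  0.    , 309.7069, 204.9577],
       [  0.    ,   0.    ,   1.    ]]), 'eye': array([ 0.4428, -0.1912,  0.2735]), 'attitude': array([-0.1467, -0.0007,  0.0035,  0.9892])}
```

View pics/w1.png

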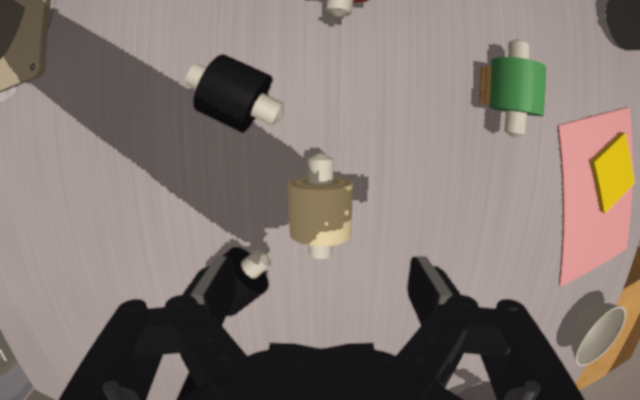

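The wrist view shows the cream roll at (320,212), centred between the fingers, which sit at about x 210 and 430. The black roll at (245,270) is clear of the path, so I'll descend.

move_arm(motion="0 -0.001 -0.04 0; 0 -0.001 -0.08 0; 0 -0.001 -0.105 0; 0 -0.001 -0.116 0; 0 -0.001 -0.116 0; 0 -0.001 -0.116 0")

```text
clock: 3.15
position: [0.4448, -0.2665, 0.0165]
ee_rot: [-0.003, 0.706, 0.003, 0.708]
ft_force: [-0.5, -0.5, 0.7]
grip_width: 1.002
```

move_arm(motion="0 0 0 0; 0 0 0 0; 0 0 0 0; 0 0 0 0; 0 0 0 0; 0 0 0 0; 0 0 0 0; 0 0 0 0", grip=0, force=60)

```text
clock: 4.15
position: [0.443, -0.2666, 0.016]
ee_rot: [-0.002, 0.707, 0.003, 0.707]
ft_force: [-7.4, 3.0, 14.2]
grip_width: 0.592
```

move_arm(motion="0 0 0.03 0; 0 0 0.08 0; 0 0 0.12 0; 0.02 0.055 0.13 -0.01; 0.04 0.11 0.13 -0.02; 0.06 0.165 0.13 -0.03; 0.08 0.22 0.13 -0.04; 0.095 0.275 0.13 -0.05; 0.11 0.33 0.13 -0.06; 0.12 0.36 0.13 -0.06")

```text
clock: 5.4
position: [0.5639, 0.0972, 0.1452]
ee_rot: [0.018, 0.707, -0.017, 0.707]
ft_force: [0.9, -0.6, -1.2]
grip_width: 0.589
```

move_arm(motion="0.01 0.04 0 0; 0.021 0.07 0 0; 0.021 0.07 0 0; 0.021 0.07 0 0")

```text
clock: 5.9
position: [0.5847, 0.1626, 0.1453]
ee_rot: [0.019, 0.707, -0.019, 0.707]
ft_force: [0.3, -0.3, 0.1]
grip_width: 0.59
```

Run:
```python
from h import *
np.set_printoptions(precision=4,suppress=True)
o=get_obs();M=R.from_quat(o["ee_rot"]).as_matrix();print(o["position"],np.arctan2(M[1,2],M[0,2]),o["clock"],o["ft_force"],o["grip_width"])
for n in("wrist","side","top"):
    p,d=camera(n);cv2.imwrite(f"pics/{n}2.png",p[:,:,::-1]);np.savez(n+"2.npz",p=p,d=d)
    if n=="side":cv2.imwrite("pics/side2c.png",cv2.resize(p[180:340,160:330,::-1],None,fx=4,fy=3.7,interpolation=cv2.INTER_CUBIC))
```

```text
[0.5847 0.1626 0.1453] -0.05368200089792841 5.9 [ 0.3388 -0.3442  0.1003] 0.589732162204113
```

View pics/wrist2.png

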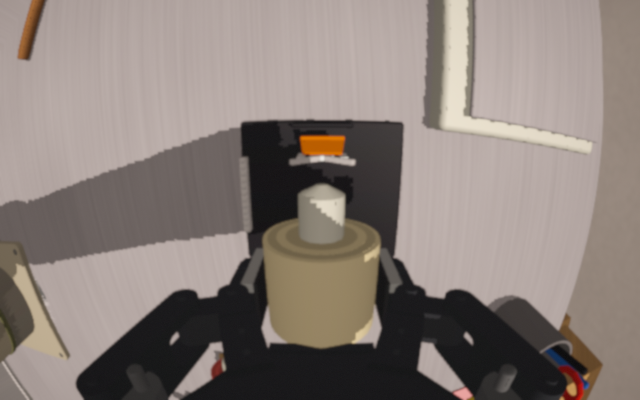

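View pics/side2.png

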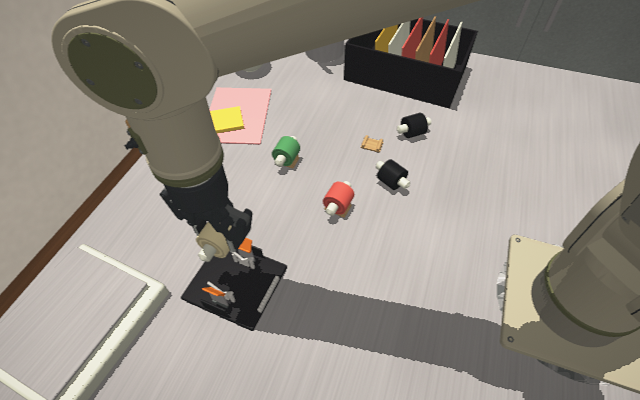

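View pics/top2.png

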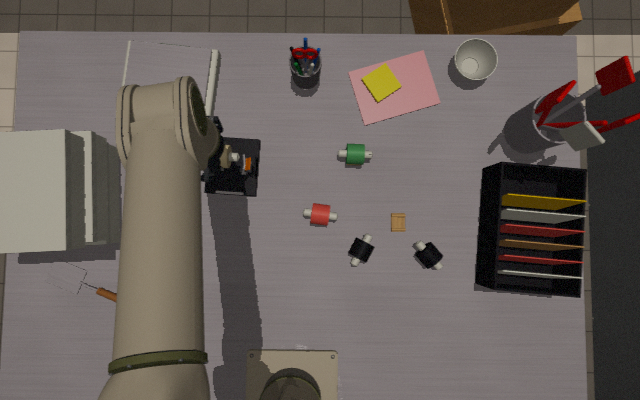

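Run:
```python
from h import *
np.set_printoptions(precision=4,suppress=True)
i=camera_info("wrist");K=i["camera_matrix"];M=R.from_quat(i["attitude"]).as_matrix()
z=np.load("wrist2.npz");d=z["d"];p=z["p"]
def W(u,v):
    x=(u-K[0,2])/K[0,0];y=(v-K[1,2])/K[1,1];r=np.hypot(x,y);s=np.tan(r)/r
    return i["eye"]+d[v,u]*(M@[x*s,-y*s,-1])
for u,v in [(322,187),(322,190),(322,194),(303,205),(341,205),(322,205),(322,220),(270,240),(372,240),(322,232),(322,245),(322,262),(322,275),(322,300),(322,330),(322,137),(322,145),(322,152),(322,158),(300,145),(344,145),(292,161),(353,161)]: print(u,v,p[v,u],W(u,v))
cv2.imwrite("pics/w2c.png",cv2.resize(p[110:350,230:410,::-1],None,fx=2.5*1.3,fy=2.5,interpolation=cv2.INTER_CUBIC))
```

```text
322 187 [174 165 149] [0.5872 0.2063 0.1645]
322 190 [176 167 151] [0.5871 0.2053 0.1657]
322 194 [177 168 153] [0.587  0.2042 0.1676]
303 205 [129 122 108] [0.5791 0.1999 0.1674]
341 205 [200 191 174] [0.5945 0.1989 0.1667]
322 205 [228 219 201] [0.5868 0.2007 0.1714]
322 220 [142 134 120] [0.5865 0.1943 0.1711]
270 240 [109  96  72] [0.5639 0.1854 0.1681]
372 240 [109  96  72] [0.6072 0.1828 0.1676]
322 232 [142 134 120] [0.5862 0.1891 0.171 ]
322 245 [112  99  77] [0.5859 0.1838 0.1721]
322 262 [139 123  92] [0.5859 0.1838 0.1871]
322 275 [151 133 101] [0.5856 0.1786 0.1876]
322 300 [151 133 101] [0.585  0.167  0.1872]
322 330 [150 132 100] [0.5841 0.1509 0.1864]
322 137 [216 114   0] [0.5883 0.22   0.0756]
322 145 [186  93   0] [0.588  0.2135 0.066 ]
322 152 [207 109   0] [0.5877 0.2072 0.0561]
322 158 [236 231 223] [0.5873 0.199  0.0304]
300 145 [99 46 19] [0.5683 0.2091 0.0113]
344 145 [104  64  47] [0.6076 0.2069 0.0109]
292 161 [132 123 117] [0.5642 0.2011 0.052 ]
353 161 [196 184 176] [0.6112 0.1984 0.0511]
```

View pics/side2c.png

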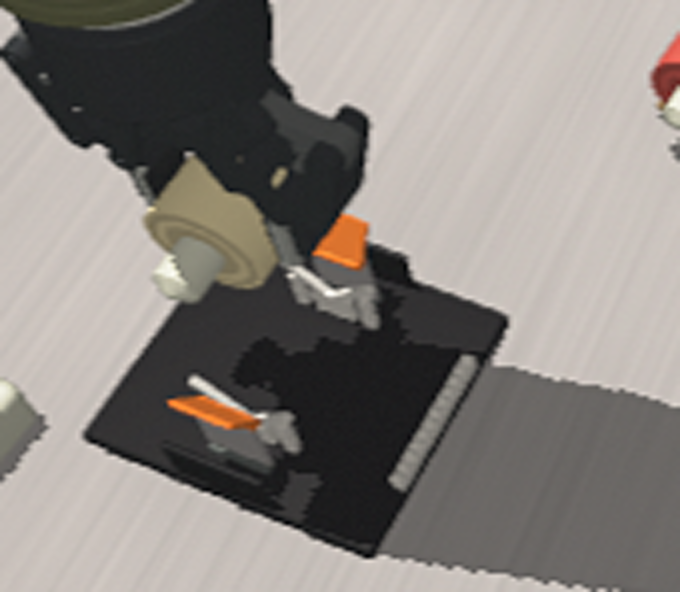

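Roll centre is about (0.585, 0.162, 0.161) with yaw in agreement, and the seat is about (0.5855, 0.164). I'll shift by 0.5 and 1.5 mm and descend to just above contact.

move_arm(motion="0.0005 0.0015 -0.03 0; 0.0005 0.0015 -0.065 0; 0.0005 0.0015 -0.085 0; 0.0005 0.0015 -0.093 0; 0.0005 0.0015 -0.093 0; 0.0005 0.0015 -0.093 0", force=100)

```text
clock: 6.8
position: [0.5861, 0.1652, 0.0535]
ee_rot: [0.019, 0.706, -0.018, 0.707]
ft_force: [-0.4, -0.4, -0.8]
grip_width: 0.581
```

move_arm(motion="0 0 -0.004 0; 0 0 -0.008 0; 0 0 -0.012 0; 0 0 -0.016 0; 0 0 -0.018 0; 0 0 -0.018 0")

```text
clock: 7.55
position: [0.5849, 0.1648, 0.0336]
ee_rot: [0.018, 0.707, -0.019, 0.707]
ft_force: [2.5, -0.7, -5.9]
grip_width: 0.584
```

move_arm(motion="0 0 -0.003 0; 0 0 -0.006 0; 0 0 -0.008 0; 0 0 -0.008 0; 0 0 -0.008 0")

```text
clock: 8.18
position: [0.5856, 0.1654, 0.028]
ee_rot: [0.019, 0.707, -0.018, 0.707]
ft_force: [-8.5, -2.6, 17.7]
grip_width: 0.579
```

Run:
```python
from h import *
p,d=camera("wrist");cv2.imwrite("pics/w3.png",p[:,:,::-1])
```

```text
(no output)
```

View pics/w3.png

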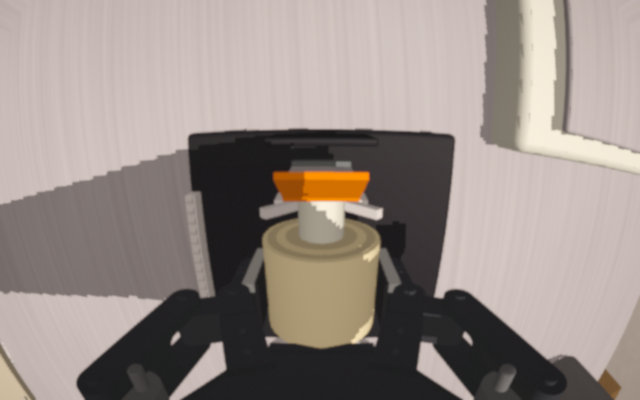

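The wrist view shows the core end at (322,205) under the orange lip at (322,185). TCP z is 0.028 as predicted, with an 18 N seat reaction, so I'll release and rise.

move_arm(motion="0 0 0.002 0; 0 0 0.002 0; 0 0 0.002 0; 0 0 0.002 0; 0 0 0.002 0; 0 0 0.002 0; 0 0 0.002 0; 0 0 0.002 0", grip=1)

```text
clock: 9.22
position: [0.5854, 0.165, 0.0283]
ee_rot: [0.019, 0.707, -0.019, 0.707]
ft_force: [-0.1, 0.4, 0.3]
grip_width: 0.998
```

move_arm(motion="0 0 0.02 0; 0 0 0.06 0; 0 0 0.1 0; 0 0 0.14 0; -0.02 -0.05 0.15 0; -0.04 -0.1 0.15 0; -0.06 -0.15 0.15 0; -0.06 -0.2 0.15 0; -0.06 -0.2 0.15 0")

```text
clock: 10.35
position: [0.5251, -0.0396, 0.1801]
ee_rot: [0.021, 0.706, -0.021, 0.708]
ft_force: [0.1, -0.1, -0.8]
grip_width: 0.999
```

Run:
```python
from h import *
np.set_printoptions(precision=4,suppress=True)
out=[]
for n,b in(("top",(190,125,280,205)),("side",(170,215,300,335))):
    p,d=camera(n);x0,y0,x1,y1=b
    out.append(cv2.resize(p[y0:y1,x0:x1,::-1],(400,400),interpolation=cv2.INTER_CUBIC))
    h=cv2.cvtColor(p,cv2.COLOR_RGB2HSV);hh=h[...,0].astype(int)
    m=np.zeros(d.shape,bool);m[y0:y1,x0:x1]=((hh>18)&(hh<32)&(h[...,1]>55)&(h[...,2]>70))[y0:y1,x0:x1]
    v,u=np.where(m);Q=bydepth(n,u,v,d[v,u]);Q=Q[Q[:,2]>.03]
    print(n,len(Q),np.percentile(Q,3,axis=0),np.median(Q,0),np.percentile(Q,97,axis=0))
cv2.imwrite("pics/fin.png",np.hstack(out));print(get_obs()["clock"],get_obs()["ft_force"])
```

```text
top 1001 [ 0.4565 -0.0105  0.0542] [0.5245 0.0054 0.5745] [0.6046 0.1835 0.5918]
side 580 [0.5594 0.145  0.036 ] [0.5698 0.1725 0.0597] [0.6068 0.1881 0.0679]
10.45 [-0.3802  0.4011 -0.4483]
```

View pics/fin.png

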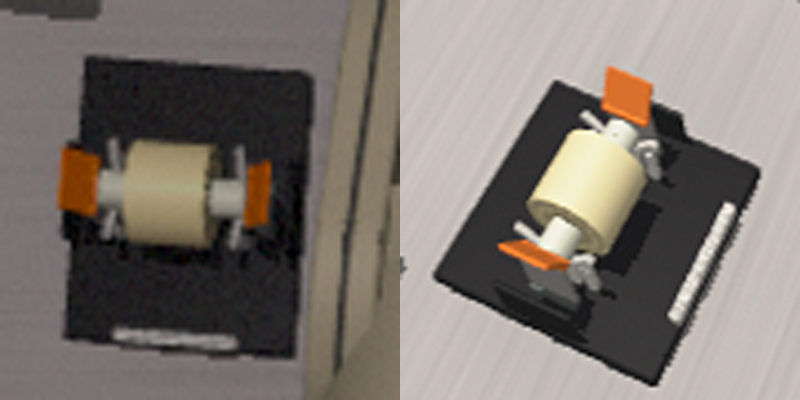

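Both core ends are tucked under the orange lips, at (80,185)/(258,190) in the left half and (628,95)/(532,255) in the right half. Roll top is about 0.068–0.07, so its centre is about 0.043.

```bash
python3 -c "
from workcell import *
print(hand_in())"
```

```text
the job is handed in; nothing more can be done
None
```

I gripped the cream roll across its diameter, pressed it down into the holder, let go, moved the arm clear, and handed the job in at about 10.5 s.

**Seating:** the press ended at the expected height (TCP z 0.028) with about 18 N of upward reaction. The final top and side pictures show both core ends under the orange lips.

**Position:** from the side camera, the roll spans y from about 0.145 to 0.188, so its centre is about 1–2 mm from the seat estimate of 0.164. Its top is at about 0.068, or a centre height of about 0.043 against the target of 0.044. I did not re-measure its position across the core or its angle after release, but both lined up with the holder before pressing.

**Other rolls:** the coral and green rolls looked unmoved in the mid-task pictures. I did not check them again at the end.

**A check that failed:** the final colour measurement from the top camera was spoiled because the arm is the same colour as the roll. I relied on the side camera numbers and on the pictures instead.

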